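# Shut the gauge chest's drawer and hold its lid open at 60 degrees

## Task

The ring gauges under the lid of the blue gauge chest are to be viewed in their places: first push the chest's open drawer fully home so that it clicks in at its detent, while the lid is still shut. Then lift the lid to 60 degrees from shut (the long red mark on the quadrant at the chest's right side) and keep holding it there: the lid falls shut by itself, so finish while still holding it still at 60 degrees with the fingers, with the drawer still home. Leave the loose things around the chest where they are.

Things in the scene. Friction and masses are not known exactly. Their poses are not given: they have to be found in the camera images.
- chest: blue steel gauge chest, fixed to the bench, 150 deep (x) x 220 wide (y) x 110 high mm with the lid shut; origin at the centre of its underside on the bench; its x axis points from the front (drawer side) to the back (hinge side), y to its left, z up
- drawer (a joint): opening of the grey drawer in the lower half of the chest's front, in m: 0 fully home, positive when pulled out along the chest's -x (range 0 to 0.08). Drawer front 208 wide x 46 mm high, from 11 to 57 mm above the bench. It slides with about 1 N of friction; a sprung roller detent with its crest at about 4.5 mm of opening takes about 3 N to pass, and from about 3 mm draws the drawer in to 0 and keeps it there
- drawer_handle (a point): middle of the drawer's straight aluminium handle bar: 10 mm diameter, 100 mm long over all along the chest's y, 34 mm above the bench, 38 mm in front of the drawer's front face; it moves with the drawer
- lid (a joint): angle of the chest's lid in rad: 0 shut (level), grows as its front edge is lifted (range 0 to 1.9; 60 degrees = 1.047). The lid weighs about 0.3 to 0.5 kg, hinge nearly without friction, no stay: below 90 degrees it falls shut when let go
- lid_handle (a point): middle of the lid's straight aluminium handle bar: 10 mm diameter, 80 mm long over all, 62 mm free between the end posts along the chest's y, standing on the lid with 27 mm of free space under the bar; axis 142 mm above the bench when shut, 132 mm in front of the hinge axis and 42 mm above it (lid's own frame), 20 mm behind the lid's front edge. A short 8 mm post at each end of the bar joins it to the lid. Its axes are the lid's and turn with it
- lid_hinge (a point): middle of the lid's hinge axis, at the back edge of the chest's top, 100 mm above the bench; the hinge axis runs along the chest's y; axes are the chest's
- oil_bottle_mid (a point): centre, half-way up, of a loose blue oil bottle standing on the bench right of the chest, near the front edge, 43 mm diameter, 126 mm high; leave alone
- weight_mid (a point): centre of a loose brass weight standing left of the chest, 28 mm diameter, 45 mm high; leave alone
- spacer_mid (a point): centre of a loose grey spacer ring lying left of the chest, 32 mm diameter, 13 mm high; leave alone
- notepad_mid (a point): centre of a loose blue notepad lying right of the chest, 105 x 74 x 11 mm; leave alone

How it is judged:
By the outcome, as a careful person would: the job done as asked, in the order asked, and still so for the second after the job is handed in, while the arm keeps its last pose, push and grip.
It also fails if it takes over 45 s, if anything falls off the work surface, if the arm or the gripper's body presses on something with over 40 N, if the wrist force passes 120 N, or if a joint passes its speed limit or range.

## Robot

A 7-joint arm with a two-finger parallel gripper is mounted at the origin on a cart in front of the work surface, level with it; the furniture and walls round the work are solid. World frame = base frame: x ahead of the robot, y to its left, z up, the work surface at z = 0. Lengths are in m, angles in rad, forces in N, time in s.
With the tool pointing down it reaches from about 0.4 to 0.85 m from the base axis. Payload 4.5 kg.
Tool frame: the origin (TCP) lies on the centre line of the jaws, within the pads' length; the fingertips stand 14 mm ahead of it and the grasp point (between the pads) lies 5 mm behind it; y points along the fingers, z is the direction in which the jaws open and shut, and the axes are right-handed (so a half turn about y gives the same grasp; the last joint's range is limited). The gripper opens to 88 mm and grips with 3 to 60 N. Pads are 18 mm wide; open, the fingers measure 123 mm over their backs; the gripper's body (75 mm by 187 mm) begins 45 mm behind the grasp point.
Start: joints at [1.248, 0.689, -0.195, 1.565, 0.157, 0.902, -0.215], TCP at [0.218, -0.586, 0.253] pointing down, gripper open.
Joint ranges: [-3.01, 3.01], [-0.46, 2.08], [-1.47, 1.51], [0.13, 2.56], [-1, 4.14], [0.04, 2.09], [-2.66, 2.66]. Speed limits (rad/s): [2.57, 2.57, 3.14, 3.14, 3.14, 3.14, 3.14].

## Interface

Orientations are given as a unit quaternion [x, y, z, w].
In Python, from plant import get_state, imaging, job gives the robot as it stands.
- The arm moves only by the tool send_rows, never from a script. Its argument "motion" is a list that holds one entry, the list of rows, each a list of 7 numbers: the turn, a rotation vector about the tool's x, y, z scaled (see below), then the shift along the tool's x, y, z scaled (see below), then the gripper's target within -1 to 1 (shut at 1, half-way at 0, fully open at -1). In form: [[[rx, ry, rz, tx, ty, tz, gripper], ...]]. A call has exactly 5 rows; each row shifts and turns the commanded pose from where the row before left it, along the tool's axes as they then stand; what a row does not reach is not made up. The controller multiplies each number of a shift by 0.02 m and each number of a turn by 0.08 rad. A row lasts 1/12 s, in which the tool goes at most 41.7 mm and 7.16 degrees, less where a joint would pass 70% of its speed; a pose out of reach is approached as far as the arm can. A call with a number of a shift or a turn outside -1 to 1 is refused whole. A call with a gripper value outside its range is refused whole. The fingers move at their own pace and stop on an object; "force" is the grip in N (left out, the last holds). Time passes only in rows, so rows that do not move let the fingers close, or fill a call up. It gives the time, the measured TCP pose, the force and the opening at its end, in the units of the state.
- get_state(): the state, without advancing time (a new reading comes with each control period).
- imaging.snapshot(name): name is "scene" or "side" or "wrist"; returns a dict with "img" (400x640x3 uint8, red, green, blue), "camera_matrix" (3x3 intrinsics, pixels), "dist_coeffs" ([k1, k2, p1, p2, k3] as OpenCV has them; the pictures are not rectified), "R" (3x3) and "t" (3): a world point X has camera coordinates R X + t; the wrist camera has in their place "hand_eye" (4x4, takes a point from camera to tool coordinates, whose origin is the TCP and whose axes are the tool frame's). Camera axes: x right, y down, z forward; pixel columns grow to the right and rows downward; lengths in m; the calibration is good to about 2 mm. A picture is of the moment at which its call begins: read the wrist's pose just before it. There is no depth.
- job.finish_job(): hands the job in, once; it reports no verdict.
The state is a dict: "clock": time; "q": joint angles; "qd": joint speeds; "joint_torque": joint torques, N m; "tool_pos": TCP position; "eef_rot": TCP orientation; "contact_force": force on the tool from outside, world axes, zero at the start; "moment": the same for the moment, N m; "opening": opening from 0.0 (shut) to 1.0 (fully open).
Only numpy, scipy, OpenCV 4.12 (cv2) and the standard library are available. Lean on these libraries where they do the work, as an engineer would, in place of code of your own. Each camera call takes 0.05 s, during which the arm holds its last target.

## Working session

There is one attempt and no reset: what is moved stays moved. The work goes in short steps, Python scripts to look and compute and a tool call to move; the robot and the scene stay as the last step left them, time stands still between calls to the robot, and variables do not carry over. Pictures are saved under pics/ and viewed, and the job is handed in when it is done.

Besides the shell and the picture viewer there is one more tool, called as name(argument=value, ...), one argument or row to a line, values as JSON. send_rows: Moves the arm, as the interface text tells. Its arguments: {"type":"object","properties":{"motion":{"type":"array"},"force":{"type":"number"}},"required":["motion"]}

```bash
ls; mkdir -p pics; python3 - <<'E'
from plant import get_state, imaging
import cv2,numpy as np
s=get_state();print({k:np.round(v,3).tolist() for k,v in s.items()})
for n in ["scene","side","wrist"]:
    d=imaging.snapshot(n);cv2.imwrite(f"pics/a_{n}.png",d["img"][:,:,::-1])
    print(n,{k:np.round(d[k],4).tolist() for k in d if k!="img"})
    np.savez(f"a_{n}.npz",**d)
E
```

```text
pics
{'clock': 0.0, 'q': [1.248, 0.69, -0.194, 1.566, 0.157, 0.902, -0.215], 'qd': [0.001, 0.001, -0.001, 0.001, 0.0, 0.001, 0.0], 'joint_torque': [-0.0, -52.756, -1.267, -15.343, -0.053, 0.006, 0.0], 'tool_pos': [0.218, -0.585, 0.252], 'eef_rot': [-0.126, 0.697, -0.695, 0.125], 'contact_force': [0.303, 0.463, 0.445], 'moment': [-0.002, -0.027, -0.049], 'opening': 0.997}
scene {'camera_matrix': [[370.7136, 0.0, 322.7723], [0.0, 370.7136, 198.7443], [0.0, 0.0, 1.0]], 'dist_coeffs': [-0.047, 0.0, 0.0, 0.0, 0.0], 'R': [[-0.8762, -0.4818, -0.0144], [-0.2756, 0.5252, -0.8051], [0.3954, -0.7015, -0.593]], 't': [0.5348, 0.2328, 0.8313]}
side {'camera_matrix': [[370.093, 0.0, 320.944], [0.0, 370.093, 201.2935], [0.0, 0.0, 1.0]], 'dist_coeffs': [0.0007, 0.0, 0.0, 0.0, 0.0], 'R': [[-0.8327, -0.5538, -0.0027], [-0.3229, 0.4893, -0.8101], [0.4499, -0.6737, -0.5863]], 't': [0.4895, 0.238, 0.7256]}
wrist {'camera_matrix': [[285.3592, 0.0, 323.2861], [0.0, 285.3592, 203.3407], [0.0, 0.0, 1.0]], 'dist_coeffs': [0.0162, 0.0, 0.0, 0.0, 0.0], 'hand_eye': [[0.0002, 0.9558, 0.2941, -0.0762], [-0.0008, -0.2941, 0.9558, -0.1309], [1.0, -0.0004, 0.0007, 0.0007], [0.0, 0.0, 0.0, 1.0]]}
```

View pics/a_scene.png

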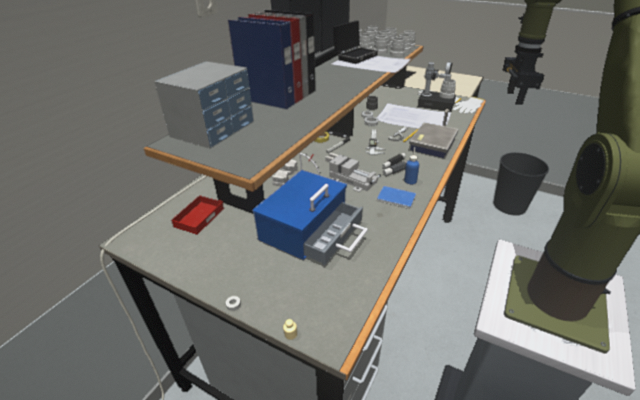

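View pics/a_side.png

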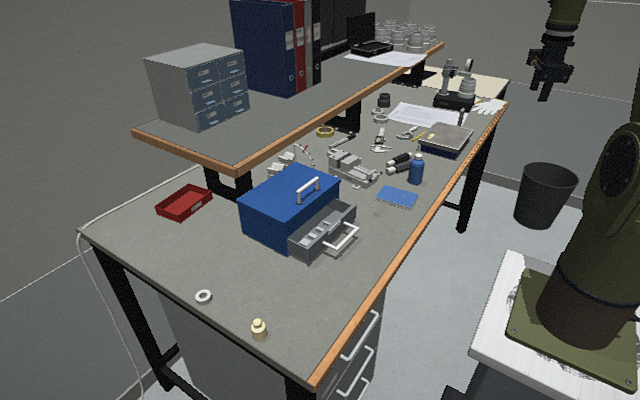

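View pics/a_wrist.png

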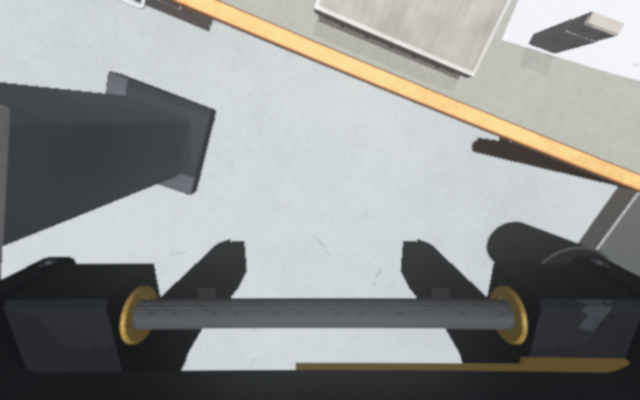

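```bash
python3 - <<'E'
import cv2,numpy as np
for n,(x0,y0) in {"scene":(245,160),"side":(230,155)}.items():
    im=np.load(f"a_{n}.npz")["img"][:,:,::-1]
    cv2.imwrite(f"pics/b_{n}.png",cv2.resize(im[y0:y0+112,x0:x0+150],None,fx=5.3,fy=5.3,interpolation=cv2.INTER_CUBIC))
E
```

```text
(no output)
```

View pics/b_scene.png

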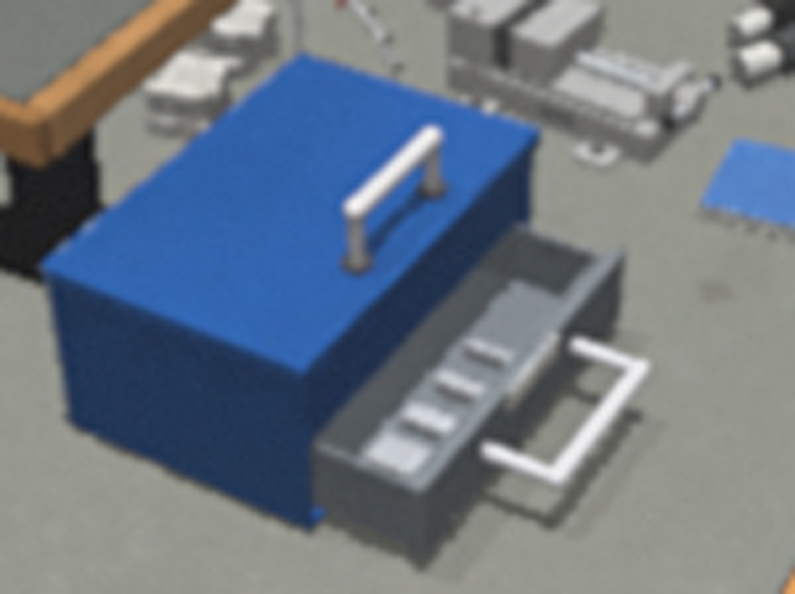

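View pics/b_side.png

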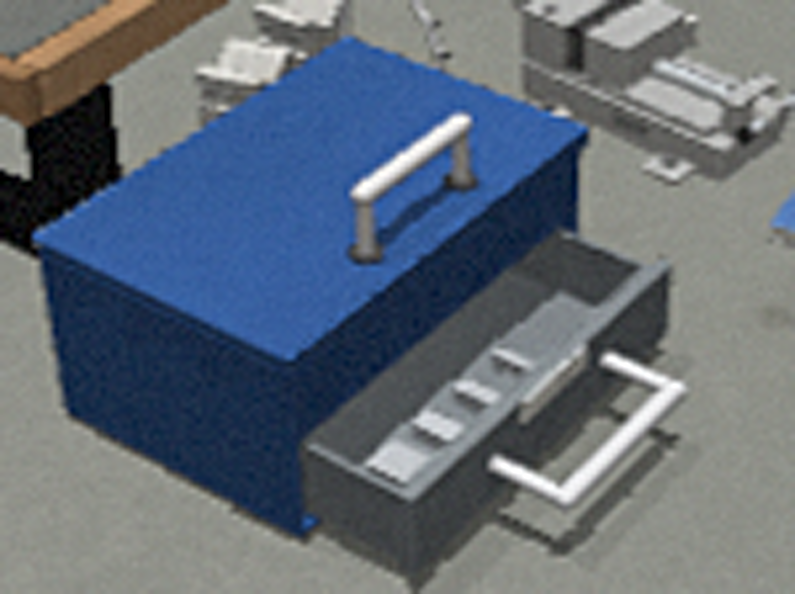

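```bash
cat > h.py <<'E'
import cv2,numpy as np
from scipy.spatial.transform import Rotation as Rn
def ray(d,uv):
    p=cv2.undistortPoints(np.array(uv,float).reshape(-1,1,2),d["camera_matrix"],d["dist_coeffs"])[:,0]
    v=np.c_[p,np.ones(len(p))]@d["R"]; return -d["R"].T@d["t"],v
def onz(d,uv,z):
    o,v=ray(d,uv); return o+v*((z-o[2])/v[:,2])[:,None]
def proj(d,X):
    return cv2.projectPoints(np.array(X,float).reshape(-1,3),cv2.Rodrigues(d["R"])[0],d["t"],d["camera_matrix"],d["dist_coeffs"])[0][:,0]
E
python3 - <<'E'
from h import *
P={"scene":((245,160),[(45,265),(302,372),(302,55),(538,132)],[(355,207),(432,135)],[(560,475),(643,367)]),
"side":((230,155),[(38,238),(292,358),(350,40),(586,130)],[(363,193),(460,124)],[(567,496),(682,386)])}
for n,(o,c,h,dh) in P.items():
    d=np.load(f"a_{n}.npz"); f=lambda a:np.array(a)/5.3+np.array(o)
    C=onz(d,f(c),.11);H=onz(d,f(h),.142);D=onz(d,f(dh),.034)
    print(n,"BL FL BR FR\n",C.round(4),"\nH",H.round(4),H.mean(0).round(4),"\nD",D.round(4),D.mean(0).round(4))
    for a,b in [(C[1],C[3]),(C[0],C[2]),(H[0],H[1]),(D[0],D[1])]:
        w=a-b; print(np.linalg.norm(w).round(4),"yaw",np.degrees(np.arctan2(-w[0],w[1])).round(2))
    w=C[0]-C[1];print(np.linalg.norm(w),np.degrees(np.arctan2(w[1],w[0])))
E
```

```text
scene BL FL BR FR
 [[ 0.7222  0.1587  0.11  ]
 [ 0.5727  0.1672  0.11  ]
 [ 0.7115 -0.0602  0.11  ]
 [ 0.5625 -0.0524  0.11  ]] 
H [[0.5913 0.0861 0.142 ]
 [0.5877 0.0168 0.142 ]] [0.5895 0.0514 0.142 ] 
D [[0.4747 0.1007 0.034 ]
 [0.4709 0.0111 0.034 ]] [0.4728 0.0559 0.034 ]
0.2199 yaw -2.66
0.2192 yaw -2.81
0.0694 yaw -2.97
0.0897 yaw -2.39
0.14977267846819706 -3.2553407841594733
side BL FL BR FR
 [[ 0.7173  0.1623  0.11  ]
 [ 0.5704  0.1667  0.11  ]
 [ 0.7066 -0.0555  0.11  ]
 [ 0.5596 -0.0486  0.11  ]] 
H [[0.5886 0.091  0.142 ]
 [0.5848 0.022  0.142 ]] [0.5867 0.0565 0.142 ] 
D [[0.4742 0.1044 0.034 ]
 [0.4685 0.0121 0.034 ]] [0.4713 0.0583 0.034 ]
0.2155 yaw -2.86
0.2181 yaw -2.81
0.0691 yaw -3.13
0.0924 yaw -3.53
0.1469459901481649 -1.6813536037780328
```

```bash
python3 - <<'E'
from h import *
from plant import get_state
s=get_state();R=Rn.from_quat(s["eef_rot"]).as_matrix();print(R.round(3))
a=np.load("a_scene.npz");b=np.load("a_side.npz")
def tri(u,v):
    o,r=ray(a,[u]);p,q=ray(b,[v]);A=np.c_[r[0],-q[0]]
    k=np.linalg.lstsq(A,p-o,rcond=None)[0];X,Y=o+k[0]*r[0],p+k[1]*q[0];print((X/2+Y/2).round(3),np.linalg.norm(X-Y).round(4))
print(ray(a,[(1,1)])[0],ray(b,[(1,1)])[0])
S=lambda u,v:(245+u/5.3,160+v/5.3)
T=lambda u,v:(230+u/5.3,155+v/5.3)
tri(S(40,163),T(40,122));tri(S(38,125),T(38,88))
tri((423,45),(443,41));tri((146,151),(132,130))
tri(S(302,55),T(350,40));tri(S(45,265),T(38,238));tri(S(432,135),T(460,124))
for z in (.3,.35,.4):print(onz(a,[S(40,163),(423,48)],z).round(3),onz(b,[T(40,122),(443,44)],z).round(3))
E
```

```text
[[-0.937 -0.001  0.349]
 [-0.349  0.001 -0.937]
 [ 0.    -1.    -0.001]]
[0.20405126 0.71847931 0.68804708] [0.15794562 0.64344798 0.61948867]
[0.745 0.126 0.142] 0.0002
[0.751 0.118 0.156] 0.003
[ 0.698 -1.193  0.216] 0.0058
[1.073 0.171 0.2  ] 0.003
[ 0.725 -0.079  0.094] 0.0026
[0.733 0.148 0.097] 0.0029
[0.591 0.012 0.136] 0.0031
[[ 0.589  0.298  0.3  ]
 [ 0.597 -0.814  0.3  ]] [[ 0.551  0.297  0.3  ]
 [ 0.569 -0.756  0.3  ]]
[[ 0.539  0.352  0.35 ]
 [ 0.546 -0.616  0.35 ]] [[ 0.489  0.351  0.35 ]
 [ 0.505 -0.537  0.35 ]]
[[ 0.489  0.406  0.4  ]
 [ 0.496 -0.419  0.4  ]] [[ 0.428  0.406  0.4  ]
 [ 0.44  -0.318  0.4  ]]
```

send_rows(
  motion=[
    [[0,0,0,-0.9,0,-0.68,1],[0,0,0,-0.9,0,-0.68,1],[0,0,0,-0.9,0,-0.68,1],[0,0,0,-0.9,0,-0.68,1],[0,0,0,-0.9,0,-0.68,1]],
  ],
  force=20,
)

```text
clock: 0.57
tool_pos: [0.2792, -0.4894, 0.2525]
eef_rot: [-0.125, 0.696, -0.696, 0.125]
contact_force: [-0.1, -0.5, -0.1]
opening: 0.647
```

send_rows(
  motion=[
    [[0,0,0,-0.9,0,-0.68,1],[0,0,0,-0.9,0,-0.68,1],[0,0,0,-0.9,0,-0.68,1],[0,0,0,-0.9,0,-0.68,1],[0,0,0,-0.9,0,-0.68,1]],
  ],
)

```text
clock: 0.98
tool_pos: [0.3398, -0.3943, 0.2526]
eef_rot: [-0.126, 0.696, -0.696, 0.125]
contact_force: [0.3, -0.6, 0.5]
opening: 0.27
```

send_rows(
  motion=[
    [[0,0,0,-0.9,0,-0.68,1],[0,0,0,-0.9,0,-0.68,1],[0,0,0,-0.9,0,-0.68,1],[0,0,0,-0.9,0,-0.68,1],[0,0,0,-0.9,0,-0.68,1]],
  ],
)

```text
clock: 1.4
tool_pos: [0.4004, -0.2991, 0.2526]
eef_rot: [-0.126, 0.696, -0.696, 0.125]
contact_force: [0.7, -0.5, -0.2]
opening: 0.007
```

send_rows(
  motion=[
    [[0,0,0,-0.45,0,-0.9,1],[0,0,0,-0.45,0,-0.9,1],[0,0,0,-0.45,0,-0.9,1],[0,0,0,-0.45,0,-0.9,1],[0,0,0,-0.45,0,-0.9,1]],
  ],
)

```text
clock: 1.82
tool_pos: [0.4107, -0.1991, 0.2526]
eef_rot: [-0.126, 0.696, -0.696, 0.125]
contact_force: [-1.2, 0.2, 0.2]
opening: 0.004
```

send_rows(
  motion=[
    [[0,0,0,-0.45,0,-0.9,1],[0,0,0,-0.45,0,-0.9,1],[0,0,0,-0.45,0,-0.9,1],[0,0,0,-0.45,0,-0.9,1],[0,0,0,-0.45,0,-0.9,1]],
  ],
)

```text
clock: 2.23
tool_pos: [0.4214, -0.0991, 0.2527]
eef_rot: [-0.126, 0.696, -0.696, 0.125]
contact_force: [-0.6, -0.7, 1.0]
opening: 0.004
```

send_rows(
  motion=[
    [[0,1,0,0,0,0,1],[0,1,0,0,0,0,1],[0,1,0,0,0,0,1],[0,1,0,0,0,0,1],[0,1,0,0,0,0,1]],
  ],
)

```text
clock: 2.65
tool_pos: [0.4214, -0.1, 0.2527]
eef_rot: [-0.016, -0.707, 0.707, 0.017]
contact_force: [-0.3, -0.3, -0.9]
opening: 0.005
```

```bash
python3 - <<'E'
from plant import get_state, imaging
from h import *
s=get_state();print({k:np.round(v,3).tolist() for k,v in s.items()});print(Rn.from_quat(s["eef_rot"]).as_matrix().round(3))
d=imaging.snapshot("wrist");cv2.imwrite("pics/c_wrist.png",d["img"][:,:,::-1]);np.savez("c_wrist.npz",pos=s["tool_pos"],q=s["eef_rot"],**d)
E
```

```text
{'clock': 2.65, 'q': [0.14, 0.448, -0.02, 2.121, 0.016, 0.573, -1.509], 'qd': [-0.2, 0.002, 0.294, 0.009, -0.231, -0.017, -0.695], 'joint_torque': [0.981, -36.397, 0.188, -10.848, 0.239, -0.059, 0.73], 'tool_pos': [0.421, -0.1, 0.253], 'eef_rot': [-0.016, -0.707, 0.707, 0.017], 'contact_force': [-0.333, -0.32, -0.852], 'moment': [0.01, 0.006, -0.007], 'opening': 0.005}
[[-0.999 -0.    -0.047]
 [ 0.047 -0.    -0.999]
 [ 0.    -1.     0.   ]]
```

View pics/c_wrist.png

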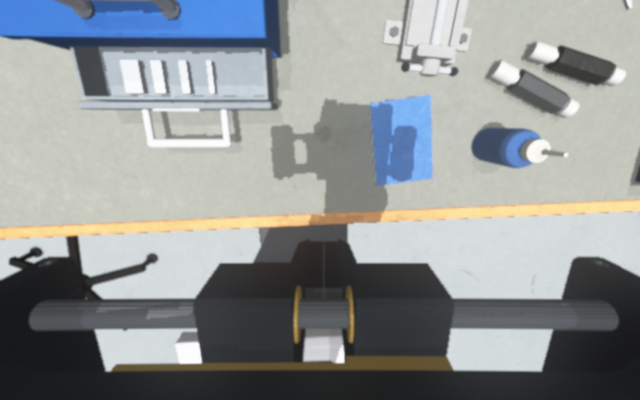

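```bash
cat >> h.py <<'E'
def wrist(f):
    z=dict(np.load(f)); T=np.eye(4);T[:3,:3]=Rn.from_quat(z["q"]).as_matrix();T[:3,3]=z["pos"]
    M=np.linalg.inv(T@z["hand_eye"]); z["R"]=M[:3,:3];z["t"]=M[:3,3];return z
E
python3 - <<'E'
from h import *
d=wrist("c_wrist.npz")
H=onz(d,[(152,143),(226,143)],.034);print(H.round(4),H.mean(0).round(4))
print("drawer front top",onz(d,[(80,105),(271,105)],.057).round(4))
print("lid front",onz(d,[(0,38),(277,36)],.11).round(4))
print("bench edge",onz(d,[(0,231),(640,206)],0).round(4), "bottle top", onz(d,[(536,151)],.126).round(3))
E
```

```text
[[0.4755 0.1016 0.034 ]
 [0.4717 0.0137 0.034 ]] [0.4736 0.0576 0.034 ]
drawer front top [[ 0.5197  0.1548  0.057 ]
 [ 0.5112 -0.0485  0.057 ]]
lid front [[ 0.5704  0.1617  0.11  ]
 [ 0.5635 -0.0683  0.11  ]]
bench edge [[ 0.3608  0.3609  0.    ]
 [ 0.3554 -0.537   0.    ]] bottle top [[ 0.458 -0.291  0.126]]
```

send_rows(
  motion=[
    [[0,0,0,-0.08,0,-1,1],[0,0,0,-0.08,0,-1,1],[0,0,0,-0.08,0,-1,1],[0,0,0,-0.08,0,-1,1],[0,0,0,-0.08,0,-1,1]],
  ],
)

```text
clock: 3.12
tool_pos: [0.4338, 0.0004, 0.2527]
eef_rot: [-0.015, -0.707, 0.707, 0.015]
contact_force: [-0.2, 0.1, 0.5]
opening: 0.005
```

send_rows(
  motion=[
    [[0,0,0,-0.08,0,-1,1],[0,0,0,-0.08,0,-1,1],[0,0,0,-0.08,0,-0.9,1],[0,0,0,0,1,0,1],[0,0,0,0,1,0,1]],
  ],
)

```text
clock: 3.53
tool_pos: [0.4422, 0.059, 0.2129]
eef_rot: [0.015, 0.707, -0.706, -0.012]
contact_force: [0.1, -0.6, 0.3]
opening: 0.005
```

send_rows(
  motion=[
    [[0,0,0.9,0,1,0,1],[0,0,0.9,0,0,0,1],[0,0,0.9,0,0,0,1],[0,0,0.9,0,0,0,1],[0,0,0.8,0,0,0,1]],
  ],
)

```text
clock: 3.95
tool_pos: [0.4426, 0.057, 0.1994]
eef_rot: [-0.085, -0.697, 0.708, -0.08]
contact_force: [0.9, 0.1, -0.8]
opening: 0.005
```

```bash
cat > st.py <<'E'
from plant import get_state
from h import *
s=get_state();print({k:np.round(v,4).tolist() for k,v in s.items() if k in("clock","q","tool_pos","contact_force","opening")});print(Rn.from_quat(s["eef_rot"]).as_matrix().round(3))
E
python3 st.py
```

```text
{'clock': 3.95, 'q': [-0.3661, 0.5276, 0.118, 2.3548, 0.4217, 0.0445, -2.2677], 'tool_pos': [0.4426, 0.057, 0.1994], 'contact_force': [0.9463, 0.0696, -0.8075], 'opening': 0.0055}
[[-0.973  0.232 -0.009]
 [ 0.005 -0.016 -1.   ]
 [-0.232 -0.973  0.014]]
```

send_rows(
  motion=[
    [[0,0,-0.8,0,-0.5,0,1],[0,0,-0.8,0,0,0,1],[0,0,-0.8,0,0,0,1],[0,0,-0.5,0,0,0,1],[0,0,0,0,0,0,1]],
  ],
)

```text
clock: 4.37
tool_pos: [0.4442, 0.0574, 0.2099]
eef_rot: [-0.007, -0.703, 0.711, 0.002]
contact_force: [0.5, -0.0, -1.4]
opening: -0.0
```

```bash
python3 st.py
```

```text
{'clock': 4.3667, 'q': [-0.0803, 0.5448, -0.2427, 2.1298, 0.292, 0.4945, -2.1303], 'tool_pos': [0.4442, 0.0574, 0.2099], 'contact_force': [0.5044, -0.0421, -1.4117], 'opening': -0.0003}
[[-1.     0.007 -0.012]
 [ 0.012 -0.011 -1.   ]
 [-0.007 -1.     0.011]]
```

send_rows(
  motion=[
    [[0,-1,0,0,0,0,1],[0,-1,0,0,0,0,1],[0,-1,0,0,0,0,1],[0,-1,0,0,0,0,1],[0,-1,0,0,0,0,1]],
  ],
)

```text
clock: 4.78
tool_pos: [0.4414, 0.0573, 0.2095]
eef_rot: [0.137, -0.689, 0.698, -0.139]
contact_force: [0.3, -0.9, 0.7]
opening: 0.005
```

send_rows(
  motion=[
    [[0,-1,0,0,0,0,1],[0,-1,0,0,0,0,1],[0,-1,0,0,0,0,1],[0,-1,0,0,0,0,1],[0,-1,0,0,0,0,1]],
  ],
)

```text
clock: 5.2
tool_pos: [0.4414, 0.0573, 0.2095]
eef_rot: [0.273, -0.647, 0.657, -0.273]
contact_force: [0.1, 0.4, 0.6]
opening: 0.007
```

send_rows(
  motion=[
    [[0,-1,0,0,0,0,1],[0,-1,0,0,0,0,1],[0,-1,0,0,0,0,1],[0,-1,0,0,0,0,1],[0,-1,0,0,0,0,1]],
  ],
)

```text
clock: 5.62
tool_pos: [0.4414, 0.0573, 0.2095]
eef_rot: [0.398, -0.58, 0.59, -0.396]
contact_force: [0.4, 0.1, -0.6]
opening: 0.008
```

send_rows(
  motion=[
    [[0,-1,0,0,0,0,1],[0,-1,0,0,0,0,1],[0,-1,0,0,0,0,1],[0,-1,0,0,0,0,1],[0,-1,0,0,0,0,1]],
  ],
)

```text
clock: 6.03
tool_pos: [0.4414, 0.0573, 0.2095]
eef_rot: [0.508, -0.49, 0.499, -0.504]
contact_force: [0.2, -0.4, -0.2]
opening: -0.001
```

```bash
python3 st.py
```

```text
{'clock': 6.0333, 'q': [0.2128, 0.6143, -0.7128, 2.1223, 0.6976, 0.652, -0.9668], 'tool_pos': [0.4414, 0.0573, 0.2095], 'contact_force': [0.2481, -0.3963, -0.1943], 'opening': -0.0008}
[[ 0.023  0.005  1.   ]
 [-1.    -0.013  0.023]
 [ 0.013 -1.     0.005]]
```

send_rows(
  motion=[
    [[0,-1,0,0,0,0,1],[0,-1,0,0,0,0,1],[0,-1,0,0,0,0,1],[0,-1,0,0,0,0,1],[0,-1,0,0,0,0,1]],
  ],
)

```text
clock: 6.45
tool_pos: [0.4414, 0.0573, 0.2094]
eef_rot: [0.597, -0.38, 0.388, -0.591]
contact_force: [0.8, 0.3, -0.3]
opening: 0.003
```

send_rows(
  motion=[
    [[0,-1,0,0,0,0,1],[0,-1,0,0,0,0,1],[0,-1,0,0,0,0,1],[0,-1,0,0,0,0,1],[0,-1,0,0,0,0,1]],
  ],
)

```text
clock: 6.87
tool_pos: [0.4414, 0.0573, 0.2094]
eef_rot: [0.662, -0.255, 0.262, -0.655]
contact_force: [0.7, 0.9, -0.5]
opening: 0.01
```

send_rows(
  motion=[
    [[0,-1,0,0,0,0,1],[0,-1,0,0,0,0,1],[0,-1,0,0,0,0,1],[0,-1,0,0,0,0,1],[0,-1,0,0,0,0,1]],
  ],
)

```text
clock: 7.28
tool_pos: [0.4414, 0.0573, 0.2093]
eef_rot: [0.701, -0.12, 0.125, -0.692]
contact_force: [1.0, 0.2, -0.4]
opening: 0.007
```

send_rows(
  motion=[
    [[0,-1,0,0,0,0,1],[0,-1,0,0,0,0,1],[0,-1,0,0,0,0,1],[0,-0.7,0,0,0,0,1],[0,0,0,0,0.5,0,1]],
  ],
)

```text
clock: 7.7
tool_pos: [0.4422, 0.0578, 0.2001]
eef_rot: [0.711, -0.016, 0.021, -0.703]
contact_force: [0.7, -0.6, 0.2]
opening: 0.008
```

```bash
python3 st.py
```

```text
{'clock': 7.7, 'q': [0.4047, 0.7671, -1.0935, 2.1228, 0.9583, 0.8735, 0.2345], 'tool_pos': [0.4422, 0.0578, 0.2001], 'contact_force': [0.6623, -0.5831, 0.1554], 'opening': 0.0077}
[[ 0.999  0.007  0.053]
 [-0.053 -0.012  0.999]
 [ 0.008 -1.    -0.011]]
```

send_rows(
  motion=[
    [[0,0,0,0,1,0,1],[0,0,0,0,1,0,1],[0,0,0,0,1,0,1],[0,0,0,0,1,0,1],[0,0,0,0,1,0,1]],
  ],
)

```text
clock: 8.12
tool_pos: [0.4418, 0.0561, 0.0987]
eef_rot: [0.711, -0.018, 0.021, -0.703]
contact_force: [0.3, 0.3, 0.6]
opening: 0.005
```

send_rows(
  motion=[
    [[0,0,0,0,1,0,1],[0,0,0,0,1,0,1],[0,0,0,0,1,0,1],[0,0,0,0,0.1,0,1],[0,0,0,0,0,0,1]],
  ],
)

```text
clock: 8.53
tool_pos: [0.4416, 0.0553, 0.0371]
eef_rot: [0.711, -0.019, 0.021, -0.702]
contact_force: [0.4, -0.3, 0.1]
opening: 0.005
```

```bash
python3 st.py; python3 - <<'E'
from plant import imaging
import cv2
d=imaging.snapshot("side")["img"][:,:,::-1]
cv2.imwrite("pics/d_side.png",cv2.resize(d[120:300,180:480],None,fx=2.6,fy=2.6,interpolation=cv2.INTER_CUBIC))
E
```

```text
{'clock': 8.5333, 'q': [0.2597, 1.0483, -0.8471, 2.2129, 1.4857, 0.7226, -0.1972], 'tool_pos': [0.4416, 0.0553, 0.0371], 'contact_force': [0.3621, -0.3051, 0.0638], 'opening': 0.0045}
[[ 0.998  0.002  0.055]
 [-0.055 -0.013  0.998]
 [ 0.003 -1.    -0.012]]
```

View pics/d_side.png

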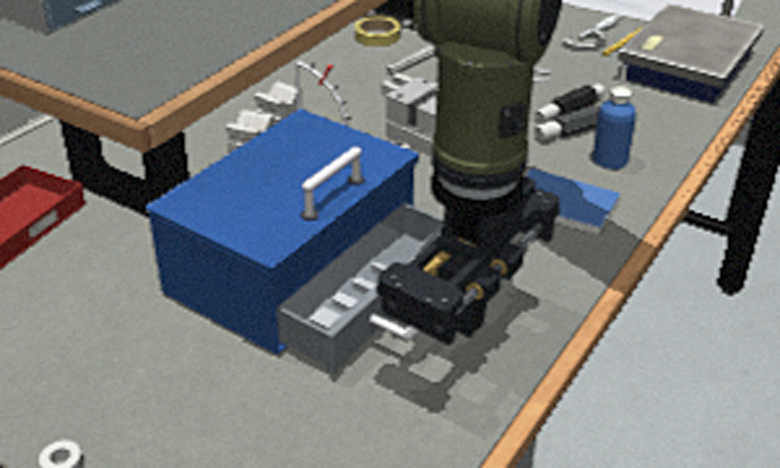

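send_rows(
  motion=[
    [[0,0,0,0.4,0,0,1],[0,0,0,0.3,0,0,1],[0,0,0,0.3,0,0,1],[0,0,0,0.3,0,0,1],[0,0,0,0.3,0,0,1]],
  ],
)

```text
clock: 9.0
tool_pos: [0.4752, 0.0538, 0.0394]
eef_rot: [0.711, -0.018, 0.022, -0.703]
contact_force: [-1.9, 0.6, -0.1]
opening: 0.005
```

send_rows(
  motion=[
    [[0,0,0,0.3,0,0,1],[0,0,0,0.3,0,0,1],[0,0,0,0.3,0,0,1],[0,0,0,0.3,0,0,1],[0,0,0,0.3,0,0,1]],
  ],
)

```text
clock: 9.42
tool_pos: [0.5055, 0.0518, 0.039]
eef_rot: [0.711, -0.018, 0.022, -0.703]
contact_force: [-0.5, 0.1, 0.5]
opening: 0.006
```

```bash
python3 st.py; python3 - <<'E'
from plant import imaging
import cv2
d=imaging.snapshot("side")["img"][:,:,::-1]
cv2.imwrite("pics/e_side.png",cv2.resize(d[120:300,180:480],None,fx=2.6,fy=2.6,interpolation=cv2.INTER_CUBIC))
E
```

```text
{'clock': 9.4167, 'q': [0.2861, 1.0618, -0.8499, 2.0323, 1.3148, 0.7591, 0.072], 'tool_pos': [0.5055, 0.0518, 0.039], 'contact_force': [-0.5167, 0.0835, 0.5444], 'opening': 0.0056}
[[ 0.998  0.006  0.057]
 [-0.057 -0.012  0.998]
 [ 0.007 -1.    -0.012]]
```

View pics/e_side.png

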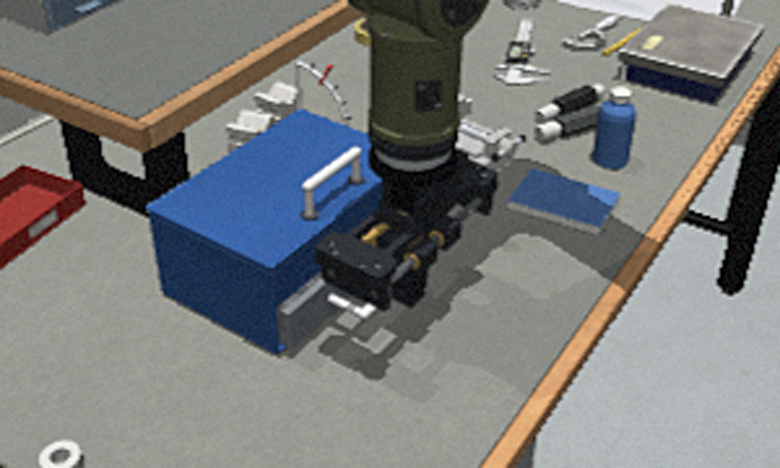

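send_rows(
  motion=[
    [[0,0,0,0.12,0.1,0,1],[0,0,0,0.12,0,0,1],[0,0,0,0.12,0,0,1],[0,0,0,0.12,0,0,1],[0,0,0,0.0,0,0,1]],
  ],
)

```text
clock: 9.88
tool_pos: [0.5154, 0.051, 0.0361]
eef_rot: [0.711, -0.018, 0.023, -0.702]
contact_force: [0.5, 0.7, -0.6]
opening: 0.008
```

send_rows(
  motion=[
    [[0,0,0,0.1,0,0,1],[0,0,0,0.1,0,0,1],[0,0,0,0.1,0,0,1],[0,0,0,0,0,0,1],[0,0,0,0,0,0,1]],
  ],
)

```text
clock: 10.3
tool_pos: [0.5161, 0.0508, 0.036]
eef_rot: [0.711, -0.02, 0.019, -0.702]
contact_force: [-11.4, 0.6, 6.6]
opening: 0.006
```

```bash
python3 st.py; python3 - <<'E'
from plant import imaging
import cv2
d=imaging.snapshot("side")["img"][:,:,::-1]
cv2.imwrite("pics/f_side.png",cv2.resize(d[170:270,230:380],None,fx=5.2,fy=5.2,interpolation=cv2.INTER_CUBIC))
E
```

```text
{'clock': 10.3, 'q': [0.2899, 1.0746, -0.8527, 1.9936, 1.2826, 0.7759, 0.125], 'tool_pos': [0.5161, 0.0508, 0.036], 'contact_force': [-11.4105, 0.5536, 6.6375], 'opening': 0.0059}
[[ 0.998 -0.002  0.055]
 [-0.055 -0.013  0.998]
 [-0.001 -1.    -0.013]]
```

View pics/f_side.png

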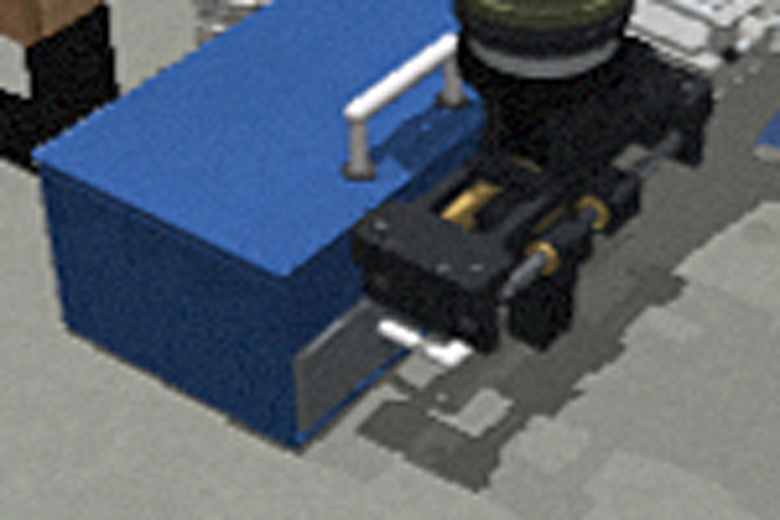

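send_rows(
  motion=[
    [[0,0,0,-0.4,0,0,1],[0,0,0,-0.8,0,0,1],[0,0,0,-0.8,0,0,1],[0,0,0,-0.8,-0.5,0,-1],[0,0,0,-0.5,-1,0,-1]],
  ],
)

```text
clock: 10.77
tool_pos: [0.4526, 0.0542, 0.0647]
eef_rot: [0.712, -0.019, 0.021, -0.702]
contact_force: [-0.6, -0.1, 0.8]
opening: 0.134
```

send_rows(
  motion=[
    [[0,0,0,0,-1,0,-1],[0,0,0,0,-1,0,-1],[0,1,0,0,-1,0,-1],[0,1,0,0,-1,0,-1],[0,1,0,0,-1,0,-1]],
  ],
)

```text
clock: 11.18
tool_pos: [0.4545, 0.0561, 0.1669]
eef_rot: [0.703, -0.103, 0.109, -0.695]
contact_force: [0.2, -0.7, 0.3]
opening: 0.508
```

send_rows(
  motion=[
    [[0,1,0,0,-1,0,-1],[0,1,0,0,-1,0,-1],[0,1,0,0,-1,0,-1],[0,1,0,0,-1,0,-1],[0,1,0,0,0,0,-1]],
  ],
)

```text
clock: 11.6
tool_pos: [0.4557, 0.0582, 0.2491]
eef_rot: [0.666, -0.238, 0.248, -0.662]
contact_force: [-0.0, 0.5, -0.4]
opening: 0.886
```

```bash
python3 st.py; python3 - <<'E'
from plant import imaging
import cv2,numpy as np
for n,(x,y) in {"side":(230,150),"scene":(245,160)}.items():
    D=imaging.snapshot(n);np.savez(f"g_{n}.npz",**D);d=D["img"][:,:,::-1]
    cv2.imwrite(f"pics/g_{n}.png",cv2.resize(d[y:y+112,x:x+150],None,fx=5.3,fy=5.3,interpolation=cv2.INTER_CUBIC))
E
```

```text
{'clock': 11.6, 'q': [0.3831, 0.6417, -1.0011, 2.0365, 0.744, 0.8687, -0.1773], 'tool_pos': [0.4557, 0.0582, 0.2491], 'contact_force': [-0.0286, 0.5268, -0.3877], 'opening': 0.8863}
[[ 0.764  0.012  0.645]
 [-0.645 -0.011  0.764]
 [ 0.016 -1.    -0.   ]]
```

View pics/g_side.png

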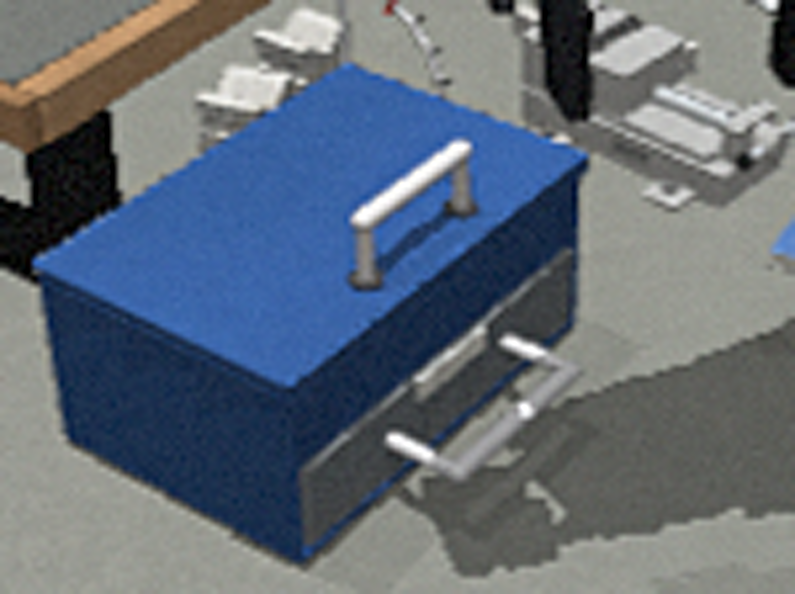

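View pics/g_scene.png

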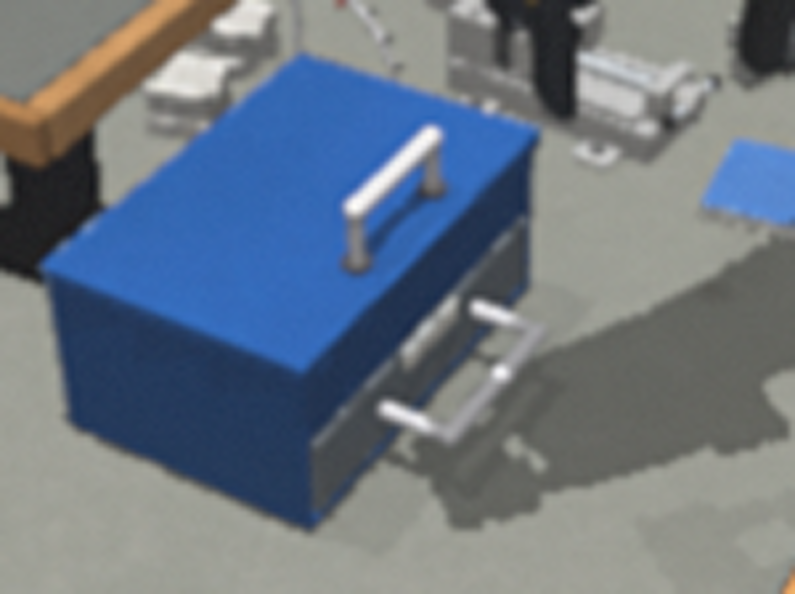

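send_rows(
  motion=[
    [[0,1,0,0,0,0,-1],[0,1,0,0,0,0,-1],[0,1,0,0,0,0,-1],[0,1,0,0,0,0,-1],[0,1,0,0,0,0,-1]],
  ],
)

```text
clock: 12.12
tool_pos: [0.4533, 0.0567, 0.2452]
eef_rot: [0.606, -0.366, 0.373, -0.6]
contact_force: [-0.3, 0.3, -0.7]
opening: 1.001
```

send_rows(
  motion=[
    [[0,1,0,0,0,0,-1],[0,1,0,0,0,0,-1],[0,1,0,0,0,0,-1],[0,1,0,0,0,0,-1],[0,1,0,0,0,0,-1]],
  ],
)

```text
clock: 12.53
tool_pos: [0.4533, 0.0568, 0.2452]
eef_rot: [0.52, -0.477, 0.486, -0.515]
contact_force: [-0.5, 0.3, -0.1]
opening: 1.003
```

send_rows(
  motion=[
    [[0,1,0,0,0,0,-1],[0,0.5,0,0,0,0,-1],[0,0,0,0,0,1,-1],[0,0,0,0,0,1,-1],[0,0,0,0,0,1,-1]],
  ],
)

```text
clock: 12.95
tool_pos: [0.5139, 0.0539, 0.2455]
eef_rot: [0.491, -0.506, 0.515, -0.487]
contact_force: [0.2, 0.6, -0.4]
opening: 0.999
```

send_rows(
  motion=[
    [[0,0,0,0,0,1,-1],[0,0,0,0,0,1,-1],[0,0,0,0,0,0.5,-1],[0,0,0,0,0,0,-1],[0,0,0,0,0,0,-1]],
  ],
)

```text
clock: 13.37
tool_pos: [0.5629, 0.0518, 0.2455]
eef_rot: [0.491, -0.507, 0.515, -0.486]
contact_force: [0.1, 0.3, 0.2]
opening: 1.003
```

```bash
python3 st.py; python3 - <<'E'
from plant import get_state, imaging
from h import *
s=get_state()
d=imaging.snapshot("wrist");cv2.imwrite("pics/h_wrist.png",d["img"][:,:,::-1]);np.savez("h_wrist.npz",pos=s["tool_pos"],q=s["eef_rot"],**d)
for n,(o,dh) in {"scene":((245,160),[(448,435),(540,330)]),"side":((230,150),[(460,470),(574,370)])}.items():
    D=onz(np.load(f"g_{n}.npz"),np.array(dh)/5.3+o,.034);print(D.round(4),D.mean(0).round(4))
E
```

```text
{'clock': 13.3667, 'q': [0.2367, 0.6992, -0.7244, 1.7436, 0.5808, 0.9252, -0.7807], 'tool_pos': [0.5629, 0.0518, 0.2455], 'contact_force': [0.1433, 0.3178, 0.2233], 'opening': 1.0025}
[[-0.045  0.003  0.999]
 [-0.999 -0.013 -0.045]
 [ 0.013 -1.     0.004]]
[[0.5344 0.1011 0.034 ]
 [0.5295 0.0092 0.034 ]] [0.532  0.0552 0.034 ]
[[0.5319 0.1018 0.034 ]
 [0.5266 0.0129 0.034 ]] [0.5292 0.0573 0.034 ]
```

View pics/h_wrist.png

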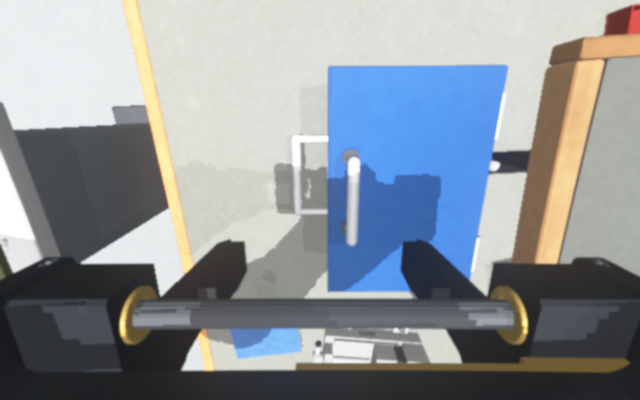

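```bash
python3 - <<'E'
from h import *
d=wrist("h_wrist.npz")
H=onz(d,[(353,163),(351.5,242)],.142);print("bar",H.round(4),H.mean(0).round(4))
print("lid corners",onz(d,[(328,66),(506,66),(329,291)],.11).round(4))
def tri(a,u,b,v):
    o,r=ray(a,[u]);p,q=ray(b,[v]);A=np.c_[r[0],-q[0]]
    k=np.linalg.lstsq(A,p-o,rcond=None)[0];X,Y=o+k[0]*r[0],p+k[1]*q[0];print((X/2+Y/2).round(3),np.linalg.norm(X-Y).round(4))
a=np.load("a_scene.npz");b=np.load("a_side.npz")
for x,n in((a,0),(b,1)):
    tri(d,(602,60),x,[(252.2,183.6),(237.2,171.6)][n]);tri(d,(549,75),x,[(252.5,190.8),(237.5,178)][n])
E
```

```text
bar [[0.5898 0.0873 0.142 ]
 [0.5875 0.0161 0.142 ]] [0.5887 0.0517 0.142 ]
lid corners [[ 0.573   0.1648  0.11  ]
 [ 0.7224  0.1574  0.11  ]
 [ 0.5651 -0.0565  0.11  ]]
[0.726 0.148 0.187] 0.0091
[0.726 0.145 0.159] 0.0035
[0.726 0.147 0.183] 0.015
[0.724 0.145 0.16 ] 0.0004
```

```bash
python3 - <<'E'
from h import *
a=np.load("a_scene.npz")
for z in(.18,.19):print(onz(a,[(208,145),(250,118),(293,106),(316,92),(350,70),(423,47),(252.2,183.6)],z).round(3))
E
```

```text
[[ 0.968  0.041  0.18 ]
 [ 0.975 -0.167  0.18 ]
 [ 0.902 -0.317  0.18 ]
 [ 0.897 -0.473  0.18 ]
 [ 0.898 -0.777  0.18 ]
 [ 0.724 -1.308  0.18 ]
 [ 0.727  0.143  0.18 ]]
[[ 0.953  0.055  0.19 ]
 [ 0.96  -0.149  0.19 ]
 [ 0.888 -0.297  0.19 ]
 [ 0.884 -0.45   0.19 ]
 [ 0.884 -0.748  0.19 ]
 [ 0.714 -1.268  0.19 ]
 [ 0.717  0.154  0.19 ]]
```

send_rows(
  motion=[
    [[0,0,0,-0.15,0,0.64,-1],[0,0,0,0,0.2,0.64,-1],[0,0,0,0,0.8,0,-1],[0,0,0,0,0.8,0,-1],[0,0,0,0,0.8,0,-1]],
  ],
)

```text
clock: 13.83
tool_pos: [0.5884, 0.0532, 0.194]
eef_rot: [0.491, -0.507, 0.516, -0.487]
contact_force: [-1.3, 0.2, 0.2]
opening: 1.001
```

send_rows(
  motion=[
    [[0,0,0,0,0.8,0,-1],[0,0,0,0,0.8,0,-1],[0,0,0,0,0.6,0,-1],[0,0,0,0,0.4,0,-1],[0,0,0,0,0,0,-1]],
  ],
)

```text
clock: 14.25
tool_pos: [0.5882, 0.0521, 0.1411]
eef_rot: [0.491, -0.507, 0.515, -0.486]
contact_force: [-0.2, 0.2, -0.6]
opening: 1.003
```

```bash
python3 st.py; python3 - <<'E'
from plant import get_state, imaging
from h import *
d=imaging.snapshot("wrist");cv2.imwrite("pics/i_wrist.png",d["img"][:,:,::-1])
d=imaging.snapshot("side")["img"][:,:,::-1]
cv2.imwrite("pics/i_side.png",cv2.resize(d[120:300,180:480],None,fx=2.6,fy=2.6,interpolation=cv2.INTER_CUBIC))
E
```

```text
{'clock': 14.25, 'q': [0.1743, 0.8595, -0.6244, 1.7555, 0.7126, 0.7695, -0.8673], 'tool_pos': [0.5882, 0.0521, 0.1411], 'contact_force': [-0.2238, 0.1645, -0.5523], 'opening': 1.0031}
[[-0.046  0.002  0.999]
 [-0.999 -0.013 -0.046]
 [ 0.013 -1.     0.003]]
```

View pics/i_wrist.png

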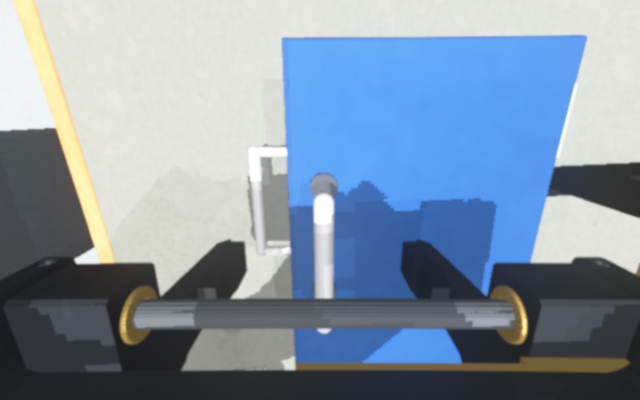

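View pics/i_side.png

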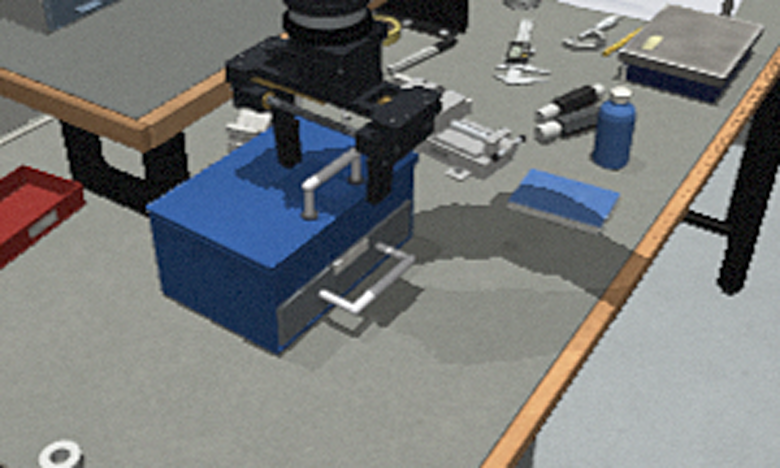

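send_rows(
  motion=[
    [[0,0,0,0,0,0,1],[0,0,0,0,0,0,1],[0,0,0,0,0,0,1],[0,0,0,0,0,0,1],[0,0,0,0,0,0,1]],
  ],
  force=15,
)

```text
clock: 14.77
tool_pos: [0.5898, 0.0525, 0.1429]
eef_rot: [0.49, -0.507, 0.516, -0.487]
contact_force: [-0.1, 0.9, -0.9]
opening: 0.642
```

send_rows(
  motion=[
    [[0,0,0,0,0,0,1],[0,0,0,0,0,0,1],[0,0,0,0,0,0,1],[0,0,0,0,0,0,1],[0,0,0,0,0,0,1]],
  ],
)

```text
clock: 15.18
tool_pos: [0.5896, 0.0525, 0.1426]
eef_rot: [0.49, -0.507, 0.516, -0.486]
contact_force: [-1.1, -0.3, 0.7]
opening: 0.27
```

send_rows(
  motion=[
    [[0,0,0,0,0,0,1],[0,0,0,0,0,0,1],[0,0,0,0,0,0,1],[0,0,0,0,0,0,1],[0,0,0,0,0,0,1]],
  ],
)

```text
clock: 15.6
tool_pos: [0.5885, 0.0525, 0.1425]
eef_rot: [0.491, -0.507, 0.515, -0.486]
contact_force: [-5.5, 0.3, 2.1]
opening: 0.105
```

```bash
python3 st.py
```

```text
{'clock': 15.6, 'q': [0.1747, 0.8577, -0.6259, 1.7548, 0.7114, 0.7709, -0.8672], 'tool_pos': [0.5885, 0.0525, 0.1425], 'contact_force': [-5.4964, 0.2953, 2.1019], 'opening': 0.1054}
[[-0.046  0.003  0.999]
 [-0.999 -0.013 -0.046]
 [ 0.013 -1.     0.004]]
```

```bash
python3 - <<'E'
import numpy as np
f=np.radians(np.arange(0,61,4)); x=-.132*np.cos(f)+.042*np.sin(f); z=.132*np.sin(f)+.042*np.cos(f)
for a,b,c in zip(np.arange(4,61,4),np.diff(x)/.02,-np.diff(z)/.02):print(a,b.round(2),c.round(2))
print(x[-1]-x[0],z[-1]-z[0])
E
```

```text
4 0.16 -0.46
8 0.19 -0.44
12 0.22 -0.43
16 0.25 -0.41
20 0.28 -0.39
24 0.31 -0.37
28 0.33 -0.35
32 0.36 -0.33
36 0.38 -0.3
40 0.4 -0.27
44 0.42 -0.24
48 0.43 -0.21
52 0.45 -0.18
56 0.46 -0.15
60 0.47 -0.12
0.10237306695894641 0.0933153532995459
```

send_rows(
  motion=[
    [[0,0,0,0,-0.46,0.16,1],[0,0,0,0,-0.44,0.19,1],[0,0,0,0,-0.43,0.22,1],[0,0,0,0,-0.41,0.25,1],[0,0,0,0,-0.39,0.28,1]],
  ],
)

```text
clock: 16.02
tool_pos: [0.6106, 0.0516, 0.1864]
eef_rot: [0.491, -0.507, 0.516, -0.486]
contact_force: [-5.2, -0.9, 0.4]
opening: 0.101
```

```bash
python3 st.py; python3 - <<'E'
from plant import get_state, imaging
from h import *
d=imaging.snapshot("side")["img"][:,:,::-1]
cv2.imwrite("pics/j_side.png",cv2.resize(d[120:300,180:480],None,fx=2.6,fy=2.6,interpolation=cv2.INTER_CUBIC))
E
```

```text
{'clock': 16.0167, 'q': [0.1963, 0.8272, -0.6713, 1.6547, 0.6465, 0.8949, -0.7856], 'tool_pos': [0.6106, 0.0516, 0.1864], 'contact_force': [-5.1757, -0.8861, 0.422], 'opening': 0.101}
[[-0.047  0.003  0.999]
 [-0.999 -0.013 -0.047]
 [ 0.013 -1.     0.003]]
```

View pics/j_side.png

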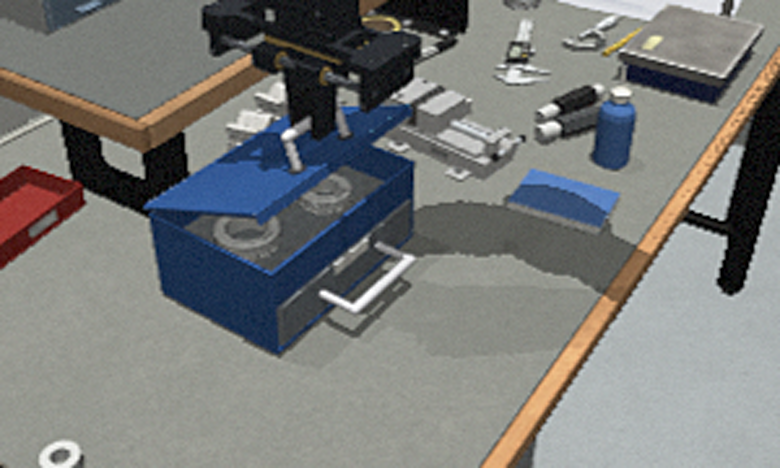

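Lid lifted about 20°, bar firmly in the fingers, drawer still home. Continuing along the arc.

send_rows(
  motion=[
    [[0,0,0,0,-0.37,0.31,1],[0,0,0,0,-0.35,0.33,1],[0,0,0,0,-0.33,0.36,1],[0,0,0,0,-0.3,0.38,1],[0,0,0,0,-0.27,0.4,1]],
  ],
)

```text
clock: 16.48
tool_pos: [0.6463, 0.0501, 0.22]
eef_rot: [0.491, -0.507, 0.516, -0.486]
contact_force: [-6.5, -1.5, 4.5]
opening: 0.106
```

```bash
python3 st.py; python3 - <<'E'
from plant import get_state, imaging
from h import *
d=imaging.snapshot("side")["img"][:,:,::-1]
cv2.imwrite("pics/k_side.png",cv2.resize(d[120:300,180:480],None,fx=2.6,fy=2.6,interpolation=cv2.INTER_CUBIC))
E
```

```text
{'clock': 16.4833, 'q': [0.1982, 0.8317, -0.6938, 1.5107, 0.6052, 1.0216, -0.7065], 'tool_pos': [0.6463, 0.0501, 0.22], 'contact_force': [-6.4826, -1.4525, 4.4655], 'opening': 0.1058}
[[-0.047  0.004  0.999]
 [-0.999 -0.014 -0.047]
 [ 0.014 -1.     0.004]]
```

View pics/k_side.png

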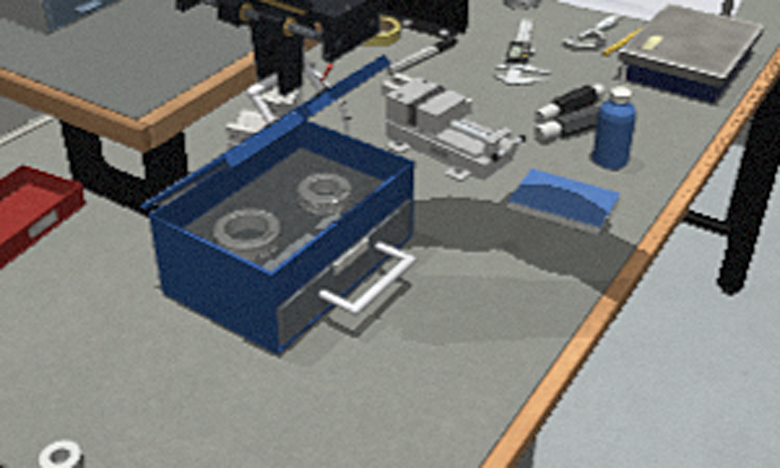

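send_rows(
  motion=[
    [[0,0,0,0,-0.27,0.4,1],[0,0,0,0,-0.24,0.42,1],[0,0,0,0,-0.2,0.44,1],[0,0,0,0,-0.15,0.46,1],[0,0,0,0,-0.12,0.46,1]],
  ],
)

```text
clock: 16.95
tool_pos: [0.6917, 0.0481, 0.2398]
eef_rot: [0.489, -0.507, 0.517, -0.487]
contact_force: [-2.4, -0.1, 0.1]
opening: 0.108
```

send_rows(
  motion=[
    [[0,0,0,0,0,0,1],[0,0,0,0,0,0,1],[0,0,0,0,0,0,1],[0,0,0,0,0,0,1],[0,0,0,0,0,0,1]],
  ],
)

```text
clock: 17.37
tool_pos: [0.6908, 0.0482, 0.2395]
eef_rot: [0.489, -0.506, 0.517, -0.487]
contact_force: [-2.0, -1.8, 4.8]
opening: 0.108
```

```bash
python3 st.py; python3 - <<'E'
from plant import get_state, imaging
from h import *
for n,(x,y) in {"side":(230,110),"scene":(245,120)}.items():
    D=imaging.snapshot(n);np.savez(f"l_{n}.npz",**D);d=D["img"][:,:,::-1]
    cv2.imwrite(f"pics/l_{n}.png",cv2.resize(d[y:y+112,x:x+150],None,fx=5.3,fy=5.3,interpolation=cv2.INTER_CUBIC))
s=get_state();d=imaging.snapshot("wrist");cv2.imwrite("pics/l_wrist.png",d["img"][:,:,::-1]);np.savez("l_wrist.npz",pos=s["tool_pos"],q=s["eef_rot"],**d)
E
```

```text
{'clock': 17.3667, 'q': [0.1816, 0.8686, -0.6967, 1.3419, 0.5883, 1.1341, -0.6344], 'tool_pos': [0.6908, 0.0482, 0.2395], 'contact_force': [-2.0066, -1.7815, 4.8042], 'opening': 0.1076}
[[-0.048  0.008  0.999]
 [-0.999 -0.013 -0.047]
 [ 0.013 -1.     0.008]]
```

View pics/l_side.png

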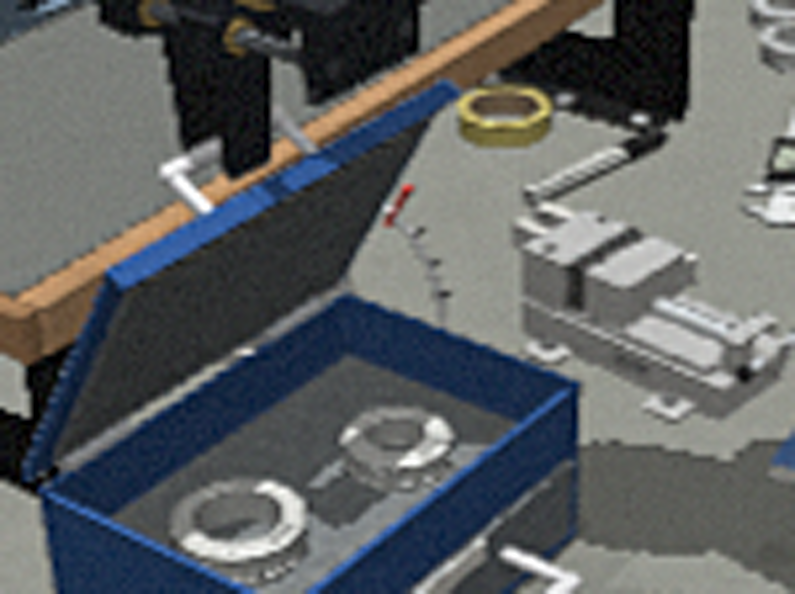

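View pics/l_scene.png

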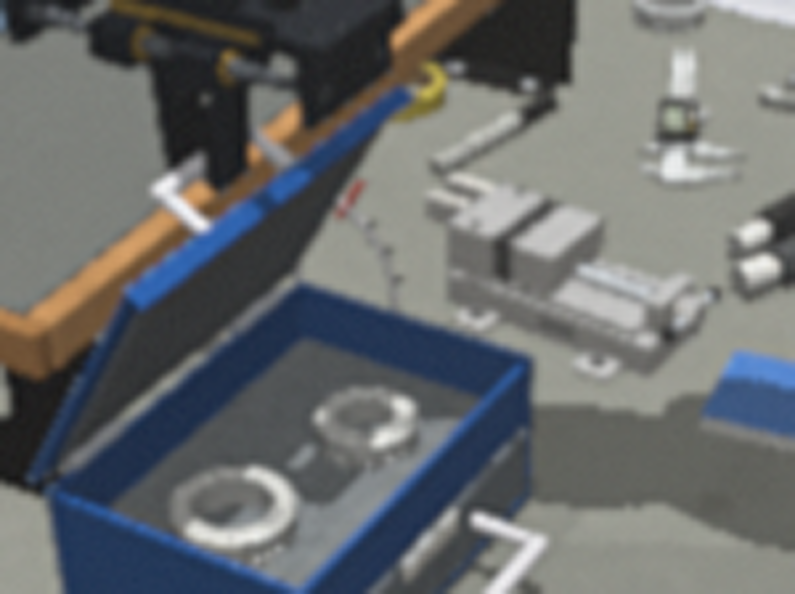

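View pics/l_wrist.png

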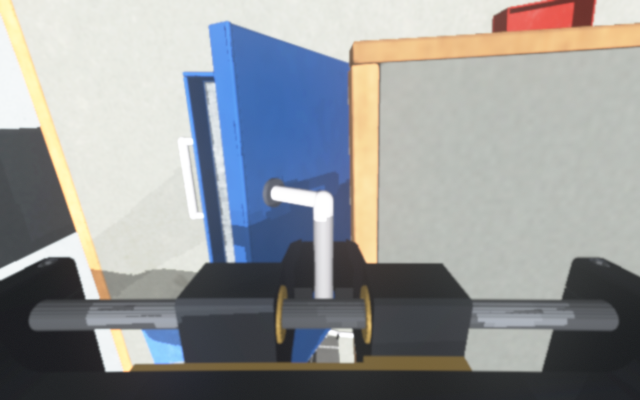

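```bash
python3 - <<'E'
from h import *
C={"scene":[(.7222,.1587),(.5727,.1672),(.7115,-.0602),(.5625,-.0524)],"side":[(.7173,.1623),(.5704,.1667),(.7066,-.0555),(.5596,-.0486)]}
P={"scene":((245,120),dict(Lo=(127,285),Li=(140,308),Ro=(395,88),Ri=(412,97))),"side":((230,110),dict(Lo=(107,270),Li=(121,292),Ro=(445,79),Ri=(461,96)))}
yaw=np.radians(-2.8);ex=np.array([np.cos(yaw),np.sin(yaw),0]);ey=np.array([-ex[1],ex[0],0])
for n,(o,p) in P.items():
    d=np.load(f"l_{n}.npz");m=np.mean(C[n],0);m=np.r_[m,0]
    for k,uv in p.items():
        c,v=ray(d,[np.array(uv)/5.3+o]);s=.11 if k[0]=="L" else -.11
        t=(s-(c-m)@ey)/(v[0]@ey);X=c+t*v[0]
        u=(.075-(X-m)@ex);w=X[2]-.1
        off=np.arctan2(.01,.152) if k[1]=="o" else 0
        print(n,k,round(u,4),round(w,4),"r",np.hypot(u,w).round(4),"phi",np.degrees(np.arctan2(w,u)-off).round(1))
s=dict(np.load("l_wrist.npz"))["pos"]
for hx,hz in((.7205,.1),(.722,.1)):
  for p in ((.5885,.1425),tuple(s[[0,2]])): print(hx,np.degrees(np.arctan2(p[1]-hz,hx-p[0]))-np.degrees(np.arctan2(.042,.132)))
E
```

```text
scene Lo 0.0675 0.141 r 0.1563 phi 60.7
scene Li 0.0733 0.1312 r 0.1503 phi 60.8
scene Ro 0.0641 0.1361 r 0.1504 phi 61.0
scene Ri 0.0741 0.1336 r 0.1528 phi 61.0
side Lo 0.0653 0.1368 r 0.1516 phi 60.7
side Li 0.0717 0.1291 r 0.1477 phi 60.9
side Ro 0.0643 0.137 r 0.1513 phi 61.1
side Ri 0.0735 0.131 r 0.1502 phi 60.7
0.7205 0.196861188362643
0.7205 60.31844597926637
0.722 0.008856976202920919
0.722 59.73069124554981
```

```bash
python3 - <<'E'
from h import *
C={"scene":[(.7222,.1587),(.5727,.1672),(.7115,-.0602),(.5625,-.0524)],"side":[(.7173,.1623),(.5704,.1667),(.7066,-.0555),(.5596,-.0486)]}
P={"scene":((245,120),[(343,215),(361,183)]),"side":((230,110),[(388,224),(408,187)])}
yaw=np.radians(-2.8);ex=np.array([np.cos(yaw),np.sin(yaw),0]);ey=np.array([-ex[1],ex[0],0])
for n,(o,p) in P.items():
    d=np.load(f"l_{n}.npz");m=np.r_[np.mean(C[n],0),0]
    for s in(-.11,-.12,-.13):
      r=[]
      for uv in p:
        c,v=ray(d,[np.array(uv)/5.3+o]);t=(s-(c-m)@ey)/(v[0]@ey);X=c+t*v[0]
        u=(.075-(X-m)@ex);w=X[2]-.1;r+=[np.hypot(u,w).round(4),np.degrees(np.arctan2(w,u)).round(1)]
      print(n,s,r)
E
```

```text
scene -0.11 [np.float64(0.0596), np.float64(60.6), np.float64(0.0857), np.float64(61.0)]
scene -0.12 [np.float64(0.0501), np.float64(63.4), np.float64(0.0766), np.float64(62.9)]
scene -0.13 [np.float64(0.0407), np.float64(67.6), np.float64(0.0675), np.float64(65.3)]
side -0.11 [np.float64(0.056), np.float64(61.3), np.float64(0.0842), np.float64(61.3)]
side -0.12 [np.float64(0.046), np.float64(66.2), np.float64(0.0746), np.float64(64.3)]
side -0.13 [np.float64(0.0366), np.float64(73.6), np.float64(0.0653), np.float64(68.2)]
```

send_rows(
  motion=[
    [[0,0,0,0,0,0,1],[0,0,0,0,0,0,1],[0,0,0,0,0,0,1],[0,0,0,0,0,0,1],[0,0,0,0,0,0,1]],
  ],
)

```text
clock: 17.93
tool_pos: [0.6907, 0.0482, 0.2395]
eef_rot: [0.489, -0.506, 0.517, -0.487]
contact_force: [-2.4, -1.3, 4.6]
opening: 0.107
```

```bash
python3 st.py; python3 - <<'E'
from plant import get_state, imaging
from h import *
D=imaging.snapshot("side");d=D["img"][:,:,::-1]
cv2.imwrite("pics/m_side.png",cv2.resize(d[100:280,180:480],None,fx=2.6,fy=2.6,interpolation=cv2.INTER_CUBIC))
a=D["img"].astype(int);b=np.load("g_side.npz")["img"].astype(int);c=np.load("l_side.npz")["img"].astype(int)
print("drawer handle region diff",np.abs(a-b)[215:245,300:342].mean(),"lid diff vs l",np.abs(a-c)[110:205,230:340].mean())
E
```

```text
{'clock': 17.9333, 'q': [0.1816, 0.8685, -0.6967, 1.342, 0.5883, 1.1341, -0.6345], 'tool_pos': [0.6907, 0.0482, 0.2395], 'contact_force': [-2.3531, -1.3419, 4.5622], 'opening': 0.1071}
[[-0.048  0.008  0.999]
 [-0.999 -0.013 -0.048]
 [ 0.013 -1.     0.008]]
drawer handle region diff 21.87010582010582 lid diff vs l 3.6007655502392346
```

View pics/m_side.png

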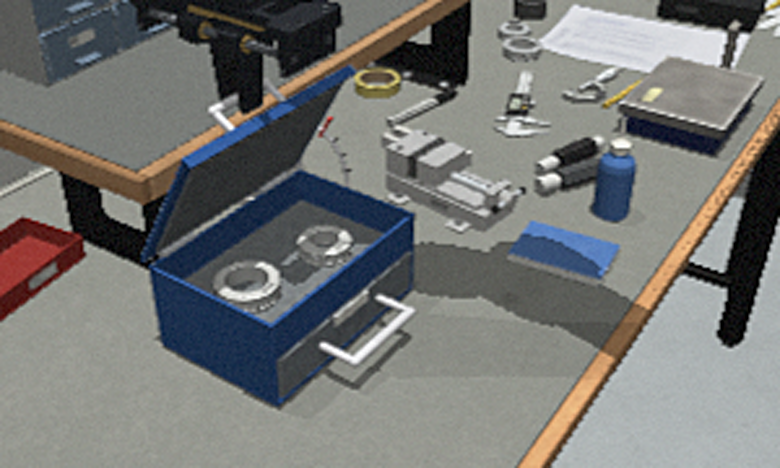

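```bash
python3 -c "
from plant import job
print(job.finish_job())"
```

```text
the job is handed in; nothing more can be done
None
```

I pushed the drawer home with the fingers closed and the lid still shut. Then I gripped the lid's handle bar, lifted the lid along its arc to 60°, and handed the job in at about 18 s while still holding it there.

- **Drawer:** it came to a hard stop at about 11 N. Its front is flush with the chest, and the handle bar moved from x of about 0.473 to 0.530, which matches fully home. In the last picture its left end is within about 1.5 pixels of where it was right after the push.
- **Lid angle:** from the arm's position it is about 60°. The lid corners in the two fixed cameras gave 60.7 to 61.1°. The long red mark on the quadrant reads 60.6 to 61.3° when measured the same way, so the lid lines up with the mark. The roughly 1° gap between the two methods looks like measurement bias.
- **Hold:** over the last half second the arm did not move, the grip stayed closed on the bar (opening 0.107), and the outside force was about 5 N.
- **Loose things:** I did not approach or touch any of them. The bottle and notepad look unmoved in the last picture. I did not check the weight and spacer at the end because they were outside that picture.
- **Failed step:** my first try at a tilted approach to the drawer ran into a joint limit, so I turned the tool half round and pushed with it vertical. The arm touched nothing in that attempt.

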